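# Give a lifting lug a shot of rust-proofing spray

### The arm

A 6-joint arm with a two-finger parallel gripper is mounted at the origin on the work surface. World frame = base frame: x ahead of the robot, y to its left, z up, the work surface at z = 0. Lengths are in m, angles in rad, forces in N, time in s.
With the tool pointing down it reaches from about 0.35 to 0.975 m from the base axis. Payload 4.9 kg.
Tool frame: the origin (TCP) lies between the finger pads; the fingertips stand 22 mm ahead of it and the grasp point (between the pads) lies 3 mm ahead of it; z points along the fingers, x is the direction in which the jaws open and shut, and the axes are right-handed (so a half turn about z gives the same grasp; the last joint's range is limited). The gripper opens to 85 mm and grips with 20 to 120 N. Pads are 22 mm wide; open, the fingers measure 114 mm over their backs; the gripper's body (76 mm by 85 mm) begins 54 mm behind the grasp point. The pads swing forward as they close: fully open they stand 13 mm farther back than shut.
Start: joints at [-1.374, 0.053, 1.613, -0, 1.476, -0.119], TCP at [0.194, -0.594, 0.253] pointing down, gripper open.
Joint ranges: [-3.01, 3.01], [-1.01, 2.22], [0.06, 2.58], [-1.02, 4.17], [0.09, 2.62], [-3.14, 3.14]. Speed limits (rad/s): [2.57, 2.57, 3.14, 3.14, 3.14, 3.14].

### API

Orientations are given as a 3x3 rotation matrix whose columns are the frame's x, y, z axes.
In Python, from cell import robot gives the robot as it stands. The module is installed in compiled form; this text tells all that it offers.
- The arm moves only by the tool play_rows, never from a script. Its arguments are lists of equal length, an entry for each row: "travel": the shift along the tool's x, y, z in mm, a list of three; "spin": the turn about the tool's z in rad; "grip": the opening, from -1 (shut) to 1 (fully open). In form: {"travel": [[tx, ty, tz], ...], "spin": [spin, ...], "grip": [grip, ...]}. A call has 1 to 12 rows; each row shifts and turns the commanded pose from where the row before left it, along the tool's axes as they then stand; what a row does not reach is not made up. A row lasts 1/8 s, in which the tool goes at most 62.5 mm and 10.7 degrees, less where a joint would pass 70% of its speed; a pose out of reach is approached as far as the arm can. A call is refused whole if a number of a shift passes 62.5 or a number of a turn 0.188, either way. A call with a gripper value outside its range is refused whole. The fingers move at their own pace and stop on an object; "grip_force" is the grip in N (left out, the last holds). Time passes only in rows, so rows that do not move let the fingers close. It gives the time, the measured TCP pose, the force and the opening at its end, in the units of the state.
- robot.get_obs(): the state, without advancing time (a new reading comes with each control period).
- robot.get_image(name): name is "side" or "top"; returns a dict with "img" (400x640x3 uint8, red, green, blue), "intrinsics" (3x3 intrinsics, pixels), "rvec" (rotation vector, rad) and "tvec" (3), from world to camera coordinates, as OpenCV has them. Camera axes: x right, y down, z forward; pixel columns grow to the right and rows downward; lengths in m; the calibration is good to about 2 mm. A picture is of the moment at which its call begins. There is no depth.
- robot.finish_job(): hands the job in, once; it reports no verdict.
The state is a dict: "clock": time; "qpos": joint angles; "qvel": joint speeds; "joint_torque": joint torques, N m; "ee_pos": TCP position; "orientation": TCP orientation; "force": force on the tool from outside, world axes, zero at the start; "ft_torque": the same for the moment, N m; "gripper_width": opening from 0.0 (shut) to 1.0 (fully open).
Only numpy, scipy, OpenCV 4.12 (cv2) and the standard library are available. Lean on these libraries where they do the work, as an engineer would, in place of code of your own. Each camera call takes 0.05 s, during which the arm holds its last target.

### The job

Set the steel lifting lug down (do not drop it) upright on the yellow patch in front of the blue-capped spray can, centred on the patch and with a flat face of its upright eye square on to the can. Once it stands there released, push the blue cap fully down for a moment and let it spring back up. Never press the orange cap, never press the blue one before the lug is in place, and leave the hammer, the tube and the tin where they are.

Things in the scene. Friction and masses are not known exactly. Their poses are not given: they have to be found in the camera images.
- lug_mid (a point): Centre of the loose lifting lug, 37.5 mm above its underside (the lug is 75 mm tall); z up, x normal to the eye's flat faces. The lug looks the same after a half turn about z. Pinch the eye by its flat faces (12 mm apart) from above, about 50 mm above the underside.
- tray: Fixed grey drip tray, 170 mm (x) by 270 mm (y) outside, rim 30 mm high, walls 4 mm, floor 6 mm thick; two yellow patches, 80 mm (x) by 100 mm (y), are painted side by side on the floor, centred 65 mm either side of the middle along y. Behind it (+x) a 6 mm plate carries the two cans. Origin: underside, middle of the tray. Position and yaw vary.
- blue_spot (a point): Centre of the yellow patch in front of the blue-capped can, on the tray floor's upper face; 140 mm straight in front of that can's axis. x points from the patch to the can, z up. The blue and orange cans may stand either way round.
- blue_cap_top (a point): Centre of the top face of the blue spray cap, a round sprung cap 40 mm across and 22 mm tall on a fixed, 53 mm thick can in a square holder, about 187 mm above the table when up; its black outlet faces the tray. z up.
- blue_cap (a joint): How far the blue cap is pressed down, m: 0 up, 0.008 fully down. A spring returns it; about 1.6 N starts it, about 5 N takes it fully down, where it meets a hard stop.
- orange_cap_top (a point): Centre of the top of the orange cap on the other can: same can and size, 130 mm beside the blue one. Not to be pressed.
- orange_cap (a joint): How far the orange cap is pressed down, m: 0 up, 0.008 fully down.
- lug: Dark-steel lifting lug, about 0.5 kg: base plate 60 mm (x) by 80 mm (y), 8 mm thick, with an upright plate (the eye) in its middle, 12 mm thick (x), 60 mm wide (y), its round top 75 mm above the underside; a black disc on each flat face marks the eye's hole. Origin: centre of the underside, axes as for lug_mid.
- hammer: Loose hammer, 220 mm long, lying along its x (handle to -x). Bystander.
- tube: Loose red-painted square tube offcut, 140 mm long (x), 40 by 40 mm; origin at the centre of its underside. Bystander.
- tin: Loose open green tin, 76 mm across, 90 mm tall; origin at the centre of its underside. Bystander.
There are look-alikes about, which are no part of the job. Leave any purple or red look-alike of the lug alone.

How it is judged:
By the outcome, as a careful person would: the job done as asked, in the order asked, and still so for the second after the job is handed in, with the robot touching nothing.
It also fails if it takes over 46 s, if anything falls off the work surface, if the arm or the gripper's body presses on something with over 40 N, if the wrist force passes 120 N, or if a joint passes its speed limit or range.

## Working session

There is one attempt and no reset: what is moved stays moved. The work goes in short steps, Python scripts to look and compute and a tool call to move; the robot and the scene stay as the last step left them, time stands still between calls to the robot, and variables do not carry over. Pictures are saved under pics/ and viewed, and the job is handed in when it is done.

Besides the shell and the picture viewer there is one more tool, called after ">>>" as a command line: name --pt "numbers of a row" for each row, then --argument value for the rest. play_rows: Moves the arm, as the interface text tells. Its arguments: {"type":"object","properties":{"travel":{"type":"array","items":{"type":"array","items":{"type":"number"}}},"spin":{"type":"array","items":{"type":"number"}},"grip":{"type":"array","items":{"type":"number"}},"grip_force":{"type":"number"}},"required":["travel","spin","grip"]}

```bash
mkdir -p pics; cat > h.py <<'E'
import numpy as np, cv2
from cell import robot
def snap(n,tag):
    d=robot.get_image(n); cv2.imwrite(f'pics/{tag}.png',d['img'][:,:,::-1])
    np.savez(f'pics/{tag}.npz',**d); return d
def ray(d,uv):
    K=d['intrinsics'];R=cv2.Rodrigues(np.array(d['rvec'],float))[0];t=np.array(d['tvec'],float).ravel()
    c=-R.T@t; v=R.T@np.linalg.inv(K)@np.array([uv[0],uv[1],1.0]); return c,v
def atz(d,uv,z):
    c,v=ray(d,uv); return c+v*(z-c[2])/v[2]
def proj(d,P):
    return cv2.projectPoints(np.array(P,float).reshape(-1,3),np.array(d['rvec'],float),np.array(d['tvec'],float),np.array(d['intrinsics'],float),None)[0].reshape(-1,2)
E
python3 - <<'E'
from h import *
for n in('top','side'):
    d=snap(n,n+'0'); print(d['intrinsics'],ray(d,(320,200)))
o=robot.get_obs(); print(o)
E
```

```text
[[498.33359565   0.         323.22396791]
 [  0.         498.33359565 196.25683619]
 [  0.           0.           1.        ]] (array([0.37852678, 0.02585164, 1.57069115]), array([ 0.11942581,  0.00788331, -0.99286132]))
[[464.86595057   0.         322.37133633]
 [  0.         464.86595057 204.38809126]
 [  0.           0.           1.        ]] (array([0.14409508, 0.87739589, 1.24064949]), array([ 0.29442779, -0.57568674, -0.76289723]))
{'clock': 0.1, 'qpos': array([-1.37403554e+00,  5.33008407e-02,  1.61414302e+00, -1.14037267e-06,
        1.47601494e+00, -1.19037699e-01]), 'qvel': array([-0.00068482, -0.00010187, -0.00149305, -0.00089363,  0.000267  ,
        0.00083705]), 'joint_torque': array([-1.07459611e-03, -3.94906425e+01, -3.71362209e+01, -2.15234272e-04,
        3.96691423e-03, -1.29313392e-06]), 'ee_pos': array([ 0.19398487, -0.59358561,  0.25218789]), 'orientation': array([[ 3.10575333e-01, -9.50548699e-01, -3.65932806e-04],
       [-9.50546963e-01, -3.10575471e-01,  1.82991555e-03],
       [-1.85307360e-03, -2.20490314e-04, -9.99998259e-01]]), 'force': array([-0.52514725,  0.23843619,  0.16652613]), 'ft_torque': array([0.00557365, 0.05743683, 0.03637723]), 'gripper_width': 0.9975411822294094}
```

View pics/top0.png

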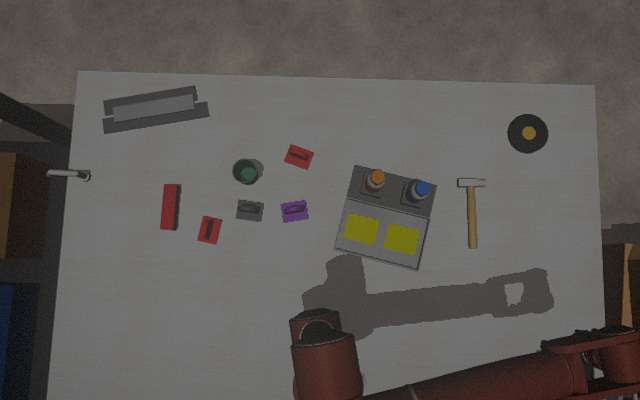

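View pics/side0.png

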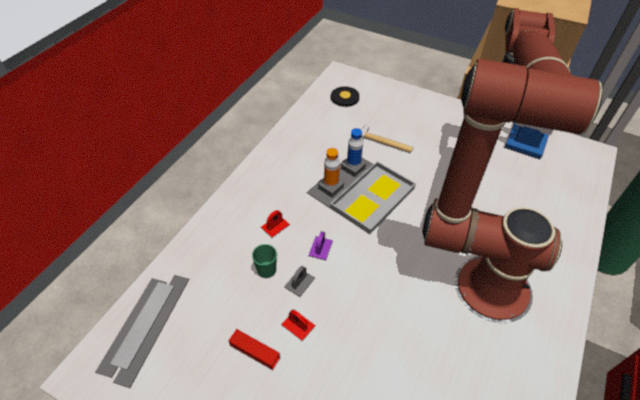

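The top view shows the dark lug near (250,210), with purple at (294,211), red ones at (299,156) and (209,229), and the tin at (247,171). The tray's patches are at (362,229) and (402,239), the orange cap at (376,176) and the blue cap at (421,188). Next I'll zoom in.

```bash
python3 - <<'E'
import cv2,numpy as np
t=cv2.imread('pics/top0.png');s=cv2.imread('pics/side0.png')
f=lambda im,x,y,w,h,k:cv2.resize(im[y:y+h,x:x+w],None,fx=k,fy=k,interpolation=cv2.INTER_CUBIC)
a=f(t,225,190,60,45,6.0);a=cv2.convertScaleAbs(a,alpha=1.6)
b=f(s,270,250,60,50,6.0);b=cv2.convertScaleAbs(b,alpha=1.3)
h=max(a.shape[0],b.shape[0]);
pad=lambda i:cv2.copyMakeBorder(i,0,h-i.shape[0],0,0,cv2.BORDER_CONSTANT)
cv2.imwrite('pics/z_lug.png',np.hstack([pad(a),pad(b)]))
cv2.imwrite('pics/z_tray.png',cv2.convertScaleAbs(f(t,325,155,120,120,5.0),alpha=1.3))
cv2.imwrite('pics/z_tray_s.png',f(s,300,120,130,115,5.0))
E
```

```text
(no output)
```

View pics/z_lug.png

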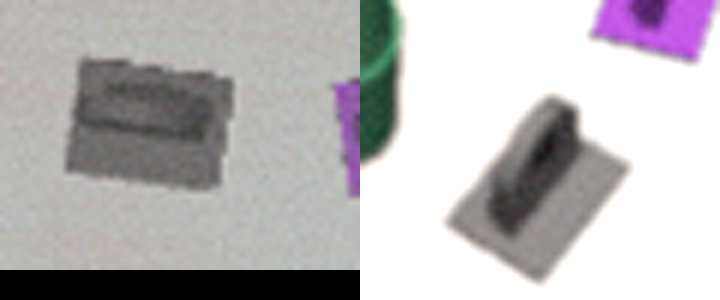

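View pics/z_tray.png

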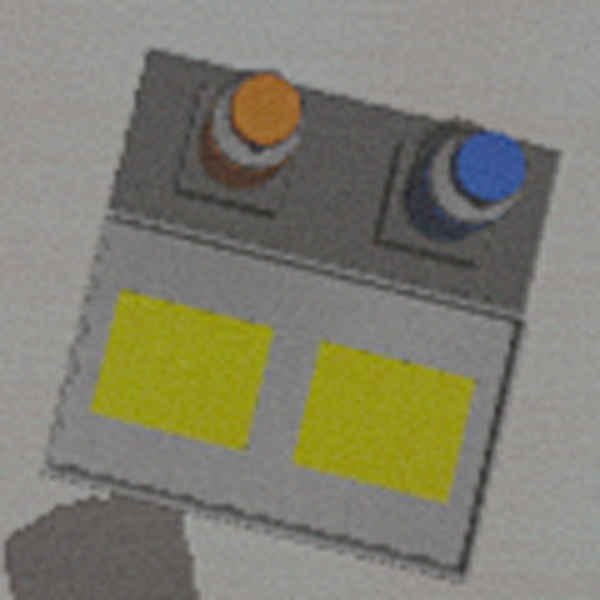

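View pics/z_tray_s.png

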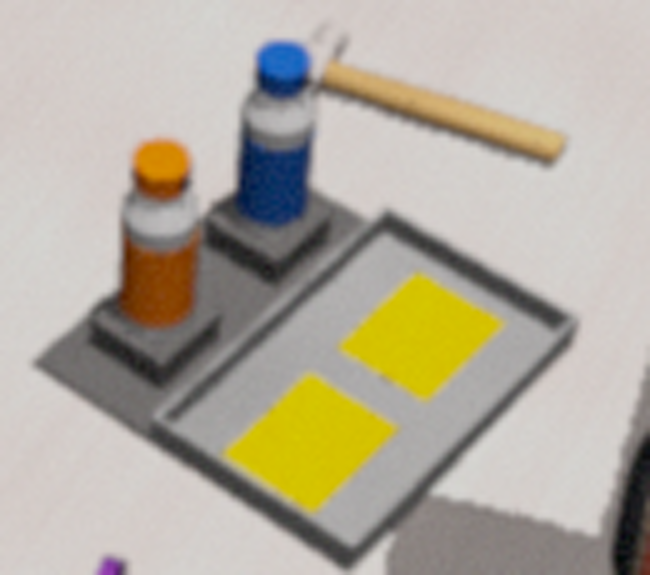

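```bash
cat > fit.py <<'E'
from h import *
from scipy.optimize import minimize
S=6
def T(p,P):
    c,s=np.cos(p[2]),np.sin(p[2]);P=np.asarray(P,float)
    return np.c_[p[0]+c*P[:,0]-s*P[:,1],p[1]+s*P[:,0]+c*P[:,1],P[:,2]]
def box(x,y,z0,z1): return [[a*x/2,b*y/2,z] for a in(-1,1) for b in(-1,1) for z in(z0,z1)]
def lugparts(z=0):
    th=np.linspace(0,np.pi,24)
    eye=[[a*.006,.03*np.cos(t),z+.045+.03*np.sin(t)] for a in(-1,1) for t in th]+box(.012,.06,z,z+.045)
    return [box(.06,.08,z,z+.008),eye]
def patches(): return [[[a*.04,s*.065+b*.05,.006] for a in(-1,1) for b in(-1,1)] for s in(-1,1)]
def render(d,parts,p,roi):
    x,y,w,h=roi;m=np.zeros((h*S,w*S),np.uint8)
    for P in parts:
        q=(proj(d,T(p,P))+.5-[x,y])*S-.5
        cv2.fillConvexPoly(m,cv2.convexHull(np.round(q*16).astype(np.int32)),255,shift=4)
    return cv2.resize(m,(w,h),interpolation=cv2.INTER_AREA)/255.
def fit(views,parts,p0):
    # views: list of (d,softmask,roi)
    f=lambda p:sum(((render(d,parts,p*sc,r)-m)**2).sum() for d,m,r in views)
    sc=np.array([.01,.01,.1]);best=None
    for dy in(-.15,0,.15):
        q=(np.array(p0)+[0,0,dy])/sc
        sim=np.vstack([q,q+[.8,0,0],q+[0,.8,0],q+[0,0,1.2]])
        r=minimize(f,q,method='Nelder-Mead',options=dict(initial_simplex=sim,xatol=1e-3,fatol=1e-3,maxiter=300))
        if best is None or r.fun<best.fun:best=r
    return best.x*sc,best.fun
E
cat > m1.py <<'E'
from fit import *
D={n:dict(np.load(f'pics/{n}0.npz')) for n in('top','side')}
def crop(im,r): x,y,w,h=r;return im[y:y+h,x:x+w].astype(float)
def yel(im): return np.clip((im[:,:,:2].min(2)-im[:,:,2]-5)/60,0,1)
def cen(m,r): ys,xs=np.nonzero(m>.5);return xs.mean()+r[0],ys.mean()+r[1]
R={'top':(335,205,95,60),'side':(335,165,75,65)}
Y=[]
for n in D:
    r=R[n];m=crop(D[n]['img'],r);m=m[:,:,:2].min(2)-m[:,:,2];m=np.clip(m/np.percentile(m[m>40],50),0,1);Y.append((D[n],m,r));c=cen(m,r);print(n,c,atz(D[n],c,.006))
p0=list(atz(D['top'],cen(*Y[0][1:]),.006)[:2])+[-.24]
for v in(Y[:1],Y[1:],Y): print('tray',*fit(v,patches(),p0))
R={'top':(232,195,36,30),'side':(280,260,40,38)};L=[]
for n in D:
    r=R[n];g=crop(D[n]['img'],r).mean(2);bg=np.percentile(g,85)
    fgv=np.percentile(g,12);print(n,bg,fgv)
    m=np.clip((bg-g)/(bg-fgv)*1.3,0,1); m[m<.15]=0
    a=crop(D[n]['img'],r);m[(a[:,:,1]-a[:,:,0]>15)|(a[:,:,2]-a[:,:,1]>25)]=0
    L.append((D[n],m,r))
    c=cen(m,r);print(c,atz(D[n],c,.01))
    cv2.imwrite(f'pics/m_{n}.png',cv2.resize((m*255).astype(np.uint8),None,fx=8,fy=8,interpolation=0))
p0=list(atz(D['top'],cen(*L[0][1:]),.01)[:2])+[-.1]
for v in(L[:1],L[1:],L): print('lug',*fit(v,lugparts(),p0))
# caps
for n,rr in(('top',(360,160,80,45)),('side',(320,120,50,45))):
    a=crop(D[n]['img'],rr);b=(a[:,:,2]-a[:,:,0]>60)&(a[:,:,2]>100);o=(a[:,:,0]-a[:,:,2]>60)
    print(n,b.sum(),cen(b,rr),atz(D[n],cen(b,rr),.187))
E
python3 m1.py
```

```text
top (np.float64(381.19461827284107), np.float64(233.79224030037545)) [ 0.46566854 -0.15673538  0.006     ]
side (np.float64(372.0776805251641), np.float64(198.16192560175054)) [ 0.46400458 -0.14816468  0.006     ]
tray [ 0.46591731 -0.15628033 -0.22086494] 13.77329950871229
tray [ 0.46333779 -0.15453249 -0.2176155 ] 31.31702961069978
tray [ 0.46548909 -0.15584827 -0.21981217] 61.99995553089076
top 116.66666666666667 59.0
(np.float64(249.4453125), np.float64(210.302734375)) [0.52713106 0.25907159 0.01      ]
side 207.66666666666666 96.18666666666667
(np.float64(299.3063583815029), np.float64(281.42003853564546)) [0.52368801 0.26388627 0.01      ]
lug [ 0.52765381  0.25990238 -0.10768416] 4.562690127496283
lug [ 0.524678    0.26285226 -0.09589443] 5.18021130576321
lug [ 0.52640676  0.26067703 -0.11272832] 36.4251298415085
top 130 (np.float64(422.7076923076923), np.float64(187.72307692307692)) [ 0.58809822 -0.25026349  0.187     ]
side 118 (np.float64(356.29661016949154), np.float64(140.84745762711864)) [ 0.56468474 -0.20349715  0.187     ]
```

```bash
cat > go.py <<'E'
from h import *
import sys
# usage: go.py x y z yaw  -> total travel in tool axes as now, spin needed (do spin AFTER translating)
o=robot.get_obs();R=o['orientation'];p=o['ee_pos']
x,y,z,a=map(float,sys.argv[1:5])
cur=np.arctan2(R[1,0],R[0,0]);d=np.array([x,y,z])-p
print('t',round(o['clock'],2),'pos',p.round(4),'yaw',cur.round(4),'F',o['force'].round(2),'w',round(o['gripper_width'],3),'tilt',R[:2,2].round(4))
print('travel mm tool',(R.T@d*1000).round(1),'spin',round(cur-a,4), 'q',o['qpos'].round(3))
E
python3 go.py .526 .2615 .252 -.105
```

```text
t 0.1 pos [ 0.194  -0.5936  0.2522] yaw -1.255 F [-0.53  0.24  0.17] w 0.998 tilt [-0.0004  0.0018]
travel mm tool [-709.7 -581.2    1.6] spin -1.15 q [-1.374  0.053  1.614 -0.     1.476 -0.119]
```

>>> play_rows --pt "0 0 0" --pt "0 0 0" --pt "0 0 0" --pt "0 0 0" --pt "0 0 0" --pt "0 0 0" --pt "0 0 0" --pt "0 0 0" --spin '[-0.165,-0.165,-0.165,-0.165,-0.165,-0.165,-0.16,0]' --grip '[0,0,0,0,0,0,0,0]'

```text
clock: 1.1
ee_pos: [0.194, -0.5938, 0.2527]
orientation: [[0.994, -0.107, -0.0], [-0.107, -0.994, 0.001], [-0.0, -0.001, -1.0]]
force: [-0.4, 1.4, 0.4]
gripper_width: 0.5
```

```bash
python3 go.py .526 .2615 .252 -.105
```

```text
t 1.1 pos [ 0.194  -0.5938  0.2527] yaw -0.1069 F [-0.41  1.45  0.38] w 0.5 tilt [-0.0002  0.001 ]
travel mm tool [ 238.8 -885.8    1.5] spin -0.0019 q [-1.374  0.053  1.614 -0.     1.476 -1.267]
```

>>> play_rows --pt "10 -40 0" --pt "15 -55 0" --pt "15 -55 0" --pt "15 -55 0" --pt "15 -55 0" --pt "15 -55 0" --pt "15 -55 0" --pt "15 -55 0" --pt "15 -55 0" --pt "15 -55 0" --pt "15 -55 0" --pt "15 -55 0" --spin '[0,0,0,0,0,0,0,0,0,0,0,0]' --grip '[0,0,0,0,0,0,0,0,0,0,0,0]'

```text
clock: 2.6
ee_pos: [0.436, 0.031, 0.2534]
orientation: [[0.994, -0.108, 0.001], [-0.108, -0.994, -0.0], [0.001, 0.0, -1.0]]
force: [0.3, 0.3, 0.5]
gripper_width: 0.501
```

>>> play_rows --pt "18 -55 0" --pt "18 -55 0" --pt "15 -55 0" --pt "10 -50 0" --pt "3 -25 0" --pt "0 0 0" --spin '[0,0,0,0,0,0]' --grip '[0,0,0,0,0,0]'

```text
clock: 3.35
ee_pos: [0.5244, 0.2623, 0.2527]
orientation: [[0.995, -0.105, -0.001], [-0.105, -0.995, -0.0], [-0.001, 0.001, -1.0]]
force: [-0.4, -0.2, 0.4]
gripper_width: 0.501
```

```bash
python3 go.py .526 .2615 .120 -.105
```

```text
t 3.35 pos [0.5244 0.2623 0.2527] yaw -0.1047 F [-0.4  -0.22  0.36] w 0.501 tilt [-0.0011 -0.0005]
travel mm tool [  1.9   0.6 132.7] spin 0.0003 q [ 0.337 -0.037  1.705 -0.     1.476  0.442]
```

>>> play_rows --pt "2 0 40" --pt "0 0 60" --pt "0 0 30" --pt "0 0 0" --spin '[0,0,0,0]' --grip '[0,0,0,0]'

```text
clock: 3.85
ee_pos: [0.5241, 0.2589, 0.1199]
orientation: [[0.994, -0.107, -0.007], [-0.107, -0.994, -0.003], [-0.006, 0.003, -1.0]]
force: [-0.2, 0.1, -1.3]
gripper_width: 0.502
```

```bash
python3 go.py .526 .2615 .053 -.105; python3 - <<'E'
from h import *
o=[]
for n in('side','top'):
    d=snap(n,n+'1');im=cv2.cvtColor(d['img'],cv2.COLOR_RGB2BGR)
    c=proj(d,[.526,.2615,.06])[0].astype(int);x,y=c-[45,45]
    o.append(cv2.convertScaleAbs(cv2.resize(im[y:y+90,x:x+90],None,fx=4.4,fy=4.4,interpolation=2),alpha=1.3))
cv2.imwrite('pics/z1.png',np.hstack(o))
E
```

```text
t 3.85 pos [0.5241 0.2589 0.1199] yaw -0.1074 F [-0.15  0.11 -1.33] w 0.502 tilt [-0.0066 -0.0026]
travel mm tool [ 2.  -3.  66.9] spin -0.0024 q [ 0.332  0.081  1.815 -0.     1.253  0.439]
```

View pics/z1.png

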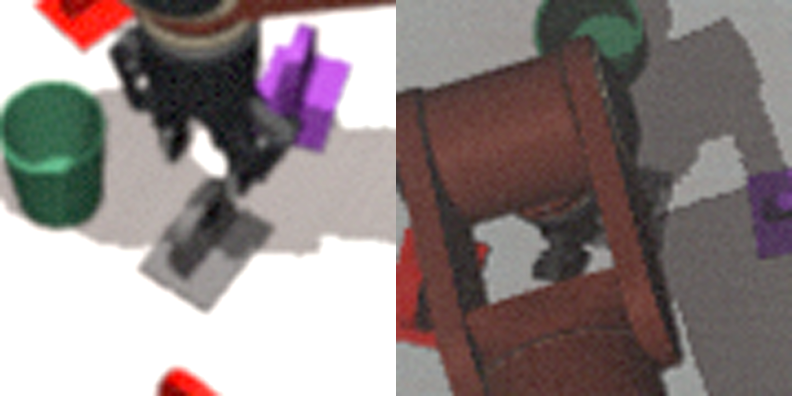

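In the side picture (left half) the jaws stand above the dark eye, straddling it. The purple lug is clear. I'll descend and pinch.

>>> play_rows --pt "2 -3 20" --pt "0 0 25" --pt "0 0 15" --pt "0 0 7" --pt "0 0 0" --pt "0 0 0" --spin '[0,0,0,0,0,0]' --grip '[0,0,0,0,0,0]' --grip_force 40

```text
clock: 4.7
ee_pos: [0.5296, 0.2638, 0.0573]
orientation: [[0.994, -0.105, 0.002], [-0.105, -0.994, 0.001], [0.002, -0.001, -1.0]]
force: [0.8, -0.8, -0.8]
gripper_width: 0.5
```

```bash
python3 go.py .526 .2615 .053 -.105
```

```text
t 4.7 pos [0.5296 0.2638 0.0573] yaw -0.105 F [ 0.79 -0.81 -0.82] w 0.5 tilt [0.0016 0.0006]
travel mm tool [-3.3  2.7  4.3] spin -0.0 q [0.336 0.173 1.832 0.    1.135 0.441]
```

>>> play_rows --pt "-3 2 3" --pt "0 0 0" --pt "0 0 0" --spin '[0,0,0]' --grip '[0,0,0]' --grip_force 50

```text
clock: 5.08
ee_pos: [0.5256, 0.2619, 0.0535]
orientation: [[0.994, -0.105, 0.0], [-0.105, -0.994, 0.0], [0.0, -0.0, -1.0]]
force: [0.2, -0.2, -0.9]
gripper_width: 0.496
```

>>> play_rows --pt "0 0 0" --pt "0 0 0" --pt "0 0 0" --pt "0 0 0" --pt "0 0 0" --pt "0 0 0" --spin '[0,0,0,0,0,0]' --grip '[-0.4,-0.6,-1,-1,-1,-1]' --grip_force 50

```text
clock: 5.82
ee_pos: [0.526, 0.2619, 0.0535]
orientation: [[0.994, -0.105, 0.001], [-0.105, -0.994, 0.0], [0.001, -0.0, -1.0]]
force: [2.0, 0.3, -0.7]
gripper_width: 0.133
```

```bash
python3 go.py .526 .2615 .053 -.105
```

```text
t 5.83 pos [0.526  0.2619 0.0535] yaw -0.105 F [ 1.98  0.29 -0.75] w 0.133 tilt [0.0009 0.0002]
travel mm tool [0.  0.4 0.5] spin -0.0 q [ 0.335  0.17   1.842 -0.     1.128  0.441]
```

>>> play_rows --pt "0 0 -10" --pt "0 0 -30" --pt "0 0 -50" --pt "0 0 -40" --pt "0 0 -15" --pt "0 0 0" --pt "0 0 0" --spin '[0,0,0,0,0,0,0]' --grip '[-1,-1,-1,-1,-1,-1,-1]' --grip_force 70

```text
clock: 6.7
ee_pos: [0.5241, 0.2614, 0.1952]
orientation: [[0.994, -0.105, -0.005], [-0.105, -0.994, -0.002], [-0.005, 0.002, -1.0]]
force: [-0.7, -0.2, -5.5]
gripper_width: 0.133
```

```bash
python3 - <<'E'
from h import *
o=[]
e=robot.get_obs()['ee_pos']
for n in('side','top'):
    d=snap(n,n+'2');im=cv2.cvtColor(d['img'],cv2.COLOR_RGB2BGR)
    c=proj(d,e)[0].astype(int);x,y=c-[45,45]
    o.append(cv2.convertScaleAbs(cv2.resize(im[y:y+90,x:x+90],None,fx=4.4,fy=4.4,interpolation=2),alpha=1.3))
cv2.imwrite('pics/z2.png',np.hstack(o))
E
python3 go.py .4513 -.2193 .19 -.22
```

```text
t 6.8 pos [0.5243 0.2614 0.1954] yaw -0.1051 F [ 0.87  0.72 -4.89] w 0.133 tilt [-0.0046 -0.0016]
travel mm tool [-22.2 485.7   6.5] spin 0.1149 q [0.336 0.006 1.759 0.    1.382 0.441]
```

View pics/z2.png

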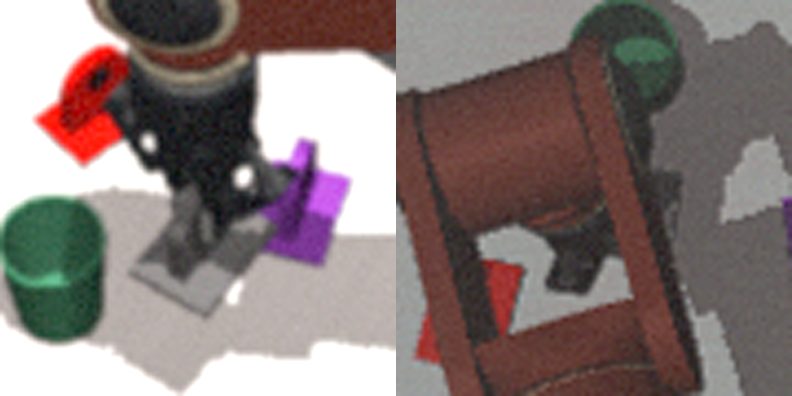

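>>> play_rows --pt "-2 25 0" --pt "-3 45 0" --pt "-3 60 0" --pt "-3 60 0" --pt "-3 60 0" --pt "-3 60 0" --pt "-3 60 0" --pt "-2 55 0" --pt "-2 40 0" --pt "0 20 0" --pt "0 0 0" --pt "0 0 0" --spin '[0,0,0,0,0,0,0,0,0,0,0.115,0]' --grip '[-1,-1,-1,-1,-1,-1,-1,-1,-1,-1,-1,-1]'

```text
clock: 8.3
ee_pos: [0.4507, -0.2174, 0.1974]
orientation: [[0.976, -0.217, -0.001], [-0.217, -0.976, 0.001], [-0.002, -0.001, -1.0]]
force: [-0.0, -0.8, -4.7]
gripper_width: 0.131
```

```bash
python3 go.py .4504 -.2188 .064 -.219
```

```text
t 8.3 pos [ 0.4507 -0.2174  0.1974] yaw -0.2185 F [-0.03 -0.78 -4.72] w 0.131 tilt [-0.0013  0.0014]
travel mm tool [  0.2   1.6 133.4] spin 0.0005 q [-0.598 -0.209  1.955  0.     1.398 -0.38 ]
```

>>> play_rows --pt "0 1 25" --pt "0 0 45" --pt "0 0 30" --pt "0 0 12" --pt "0 0 0" --pt "0 0 0" --spin '[0,0,0,0,0,0]' --grip '[-1,-1,-1,-1,-1,-1]'

```text
clock: 9.05
ee_pos: [0.4519, -0.2195, 0.0881]
orientation: [[0.976, -0.217, 0.003], [-0.217, -0.976, -0.002], [0.003, 0.001, -1.0]]
force: [0.1, 0.4, -4.5]
gripper_width: 0.133
```

```bash
python3 go.py .4504 -.2188 .0595 -.219;python3 - <<'E'
from h import *
o=[]
e=robot.get_obs()['ee_pos']
for n in('side','top'):
    d=snap(n,n+'3');im=cv2.cvtColor(d['img'],cv2.COLOR_RGB2BGR)
    c=proj(d,e)[0].astype(int);x,y=c-[45,45]
    o.append(cv2.convertScaleAbs(cv2.resize(im[y:y+90,x:x+90],None,fx=4.4,fy=4.4,interpolation=2),alpha=1.3))
cv2.imwrite('pics/z3.png',np.hstack(o))
E
```

```text
t 9.05 pos [ 0.4519 -0.2195  0.0881] yaw -0.2192 F [ 0.08  0.4  -4.51] w 0.133 tilt [ 0.0026 -0.0017]
travel mm tool [-1.7 -0.3 28.6] spin -0.0002 q [-0.6   -0.078  2.034  0.     1.183 -0.381]
```

View pics/z3.png

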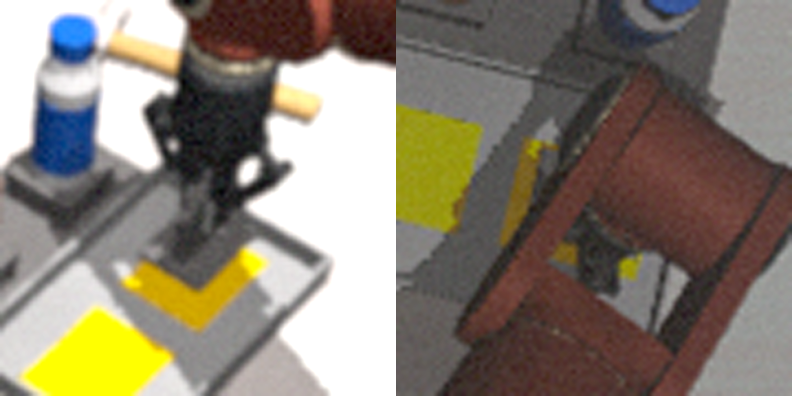

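The lug hangs above the far-side patch in front of the blue can, parallel to it. I'll lower it gently.

>>> play_rows --pt "-1 0 12" --pt "0 0 8" --pt "0 0 4" --pt "0 0 0" --pt "0 0 0" --spin '[0,0,0,0,0]' --grip '[-1,-1,-1,-1,-1]'

```text
clock: 9.78
ee_pos: [0.4499, -0.2188, 0.0625]
orientation: [[0.976, -0.218, 0.0], [-0.218, -0.976, -0.0], [0.0, 0.0, -1.0]]
force: [0.0, 0.1, -3.9]
gripper_width: 0.136
```

```bash
python3 go.py .4504 -.2188 .0595 -.219
```

```text
t 9.78 pos [ 0.4499 -0.2188  0.0625] yaw -0.22 F [ 0.04  0.07 -3.91] w 0.136 tilt [ 0.0003 -0.0002]
travel mm tool [ 0.5 -0.1  3. ] spin -0.001 q [-0.602 -0.042  2.048 -0.     1.135 -0.381]
```

>>> play_rows --pt "0 0 1" --pt "0 0 1" --pt "0 0 0.5" --pt "0 0 0" --spin '[0,0,0,0]' --grip '[-1,-1,-1,-1]'

```text
clock: 10.28
ee_pos: [0.4497, -0.2186, 0.0598]
orientation: [[0.976, -0.218, -0.0], [-0.218, -0.976, 0.0], [-0.0, -0.0, -1.0]]
force: [-0.4, 0.1, -5.6]
gripper_width: 0.131
```

>>> play_rows --pt "0 0 0.5" --pt "0 0 0" --spin '[0,0]' --grip '[-1,-1]'

```text
clock: 10.52
ee_pos: [0.4498, -0.2187, 0.0595]
orientation: [[0.976, -0.218, 0.0], [-0.218, -0.976, -0.0], [0.0, 0.0, -1.0]]
force: [0.1, 0.2, -3.5]
gripper_width: 0.128
```

>>> play_rows --pt "0 0 0.5" --pt "0 0 0" --spin '[0,0]' --grip '[-1,-1]'

```text
clock: 10.78
ee_pos: [0.4499, -0.2187, 0.0594]
orientation: [[0.976, -0.218, -0.0], [-0.218, -0.976, 0.0], [-0.0, -0.0, -1.0]]
force: [-2.8, 2.5, 1.9]
gripper_width: 0.129
```

>>> play_rows --pt "0 0 0" --pt "0 0 0" --pt "0 0 0" --pt "0 0 0" --pt "0 0 0" --spin '[0,0,0,0,0]' --grip '[-0.6,-0.4,-0.1,0,0]' --grip_force 20

```text
clock: 11.4
ee_pos: [0.4498, -0.2187, 0.0588]
orientation: [[0.976, -0.218, 0.0], [-0.218, -0.976, -0.0], [0.0, 0.0, -1.0]]
force: [0.1, -0.1, 0.3]
gripper_width: 0.501
```

>>> play_rows --pt "0 0 -10" --pt "0 0 -30" --pt "0 0 -50" --pt "0 0 -50" --pt "0 0 -40" --pt "0 0 -10" --pt "0 0 0" --spin '[0,0,0,0,0,0,0]' --grip '[0,0,0,0,0,0,0]'

```text
clock: 12.28
ee_pos: [0.4498, -0.2187, 0.249]
orientation: [[0.976, -0.218, 0.001], [-0.218, -0.976, -0.0], [0.001, 0.0, -1.0]]
force: [0.3, -0.6, -0.2]
gripper_width: 0.498
```

```bash
python3 go.py .4504 -.2188 .0595 -.219;python3 - <<'E'
from h import *
for n in('side','top'):
    d=snap(n,n+'4')
E
```

```text
t 12.28 pos [ 0.4498 -0.2187  0.249 ] yaw -0.22 F [ 0.26 -0.65 -0.19] w 0.498 tilt [ 0.0007 -0.0005]
travel mm tool [ 5.000e-01 -1.000e-01  1.895e+02] spin -0.001 q [-0.601 -0.251  1.902  0.     1.489 -0.381]
```

View pics/side4.png

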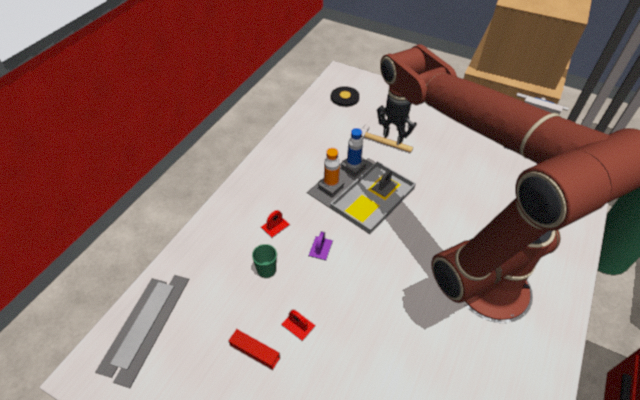

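View pics/top4.png

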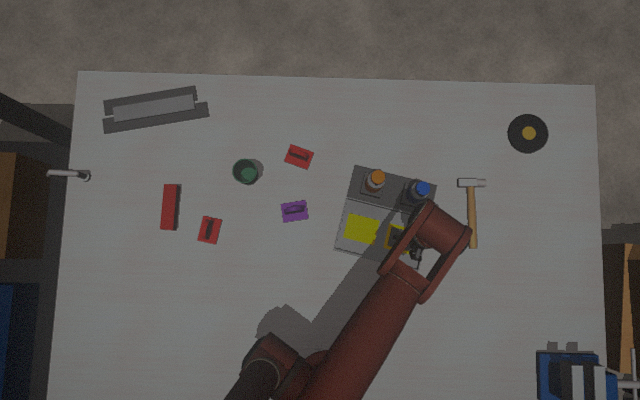

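>>> play_rows --pt "0 30 0" --pt "0 60 0" --pt "0 60 0" --pt "0 60 0" --pt "0 40 0" --pt "0 0 0" --spin '[0,0,0,0,0,0]' --grip '[0,0,0,-0.5,-1,-1]'

```text
clock: 13.12
ee_pos: [0.3935, -0.464, 0.2457]
orientation: [[0.975, -0.222, -0.003], [-0.222, -0.975, 0.004], [-0.004, -0.003, -1.0]]
force: [1.1, -0.2, 0.3]
gripper_width: 0.003
```

```bash
python3 - <<'E'
from h import *
o=[]
for n in('side','top'):
    d=snap(n,n+'5');im=cv2.cvtColor(d['img'],cv2.COLOR_RGB2BGR)
    c=proj(d,[.45,-.219,.02])[0].astype(int);x,y=c-[35,35]
    o.append(cv2.convertScaleAbs(cv2.resize(im[y:y+70,x:x+70],None,fx=5.6,fy=5.6,interpolation=2),alpha=1.4))
    print(n,x,y)
cv2.imwrite('pics/z5.png',np.hstack(o))
E
```

```text
side 349 148
top 366 204
```

View pics/z5.png

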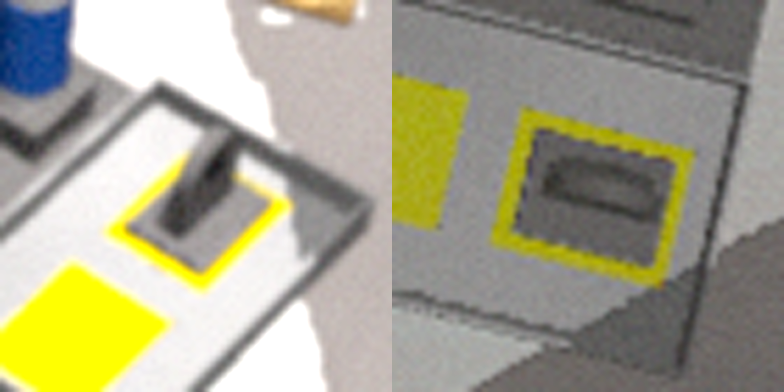

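```bash
cat > m2.py <<'E'
from fit import *
import sys
tag=sys.argv[1]
TR={'top':[.46591731,-.15628033,-.22086494],'side':[.46333779,-.15453249,-.2176155]}
RO={'top':(338,208,92,54),'side':(335,165,75,65)}
for n in('top','side'):
    d=dict(np.load(f'pics/{n}{tag}.npz'));r=RO[n];x,y,w,h=r
    a=d['img'][y:y+h,x:x+w].astype(float);m=a[:,:,:2].min(2)-a[:,:,2]
    m=np.clip(m/np.percentile(m[m>40],60),0,1)
    t=TR[n];P=render(d,patches(),t,r)
    sp=T(t,[[0,-.065,0]])[0]
    f=lambda q:((P*(1-render(d,lugparts(.006),[sp[0]+q[0]*.01,sp[1]+q[1]*.01,t[2]+q[2]*.1],r))-m)**2).sum()
    best=min((minimize(f,q0,method='Nelder-Mead',options=dict(initial_simplex=np.array(q0)+[[0,0,0],[.5,0,0],[0,.5,0],[0,0,.6]],xatol=1e-3,fatol=1e-3)) for q0 in([0,0,0],[.2,-.2,.5],[-.2,.2,-.5])),key=lambda r:r.fun)
    q=best.x; e=np.array([q[0]*10,q[1]*10]);c,s=np.cos(t[2]),np.sin(t[2])
    print(n,'err world mm',e.round(2),'tray frame',np.round([c*e[0]+s*e[1],-s*e[0]+c*e[1]],2),'yaw deg',np.degrees(q[2]*.1).round(2),best.fun.round(1), 'at 0',round(f([0,0,0]),1))
E
python3 m2.py 5; python3 go.py .5872 -.2497 .249 -.22
```

```text
top err world mm [-0.17 -0.56] tray frame [-0.05 -0.58] yaw deg 0.16 15.2 at 0 16.3
side err world mm [-0.47 -2.07] tray frame [-0.01 -2.12] yaw deg 0.46 32.4 at 0 36.3
t 13.22 pos [ 0.3947 -0.4618  0.2464] yaw -0.2206 F [-0.26 -0.11  0.07] w -0.002 tilt [-0.002   0.0037]
travel mm tool [ 141.5 -249.1   -2.2] spin -0.0006 q [-0.986  0.018  1.66   0.     1.468 -0.766]
```

The lug stands within about 1–2 mm and 0.5° of the patch centre. The top view gives 0.6 mm and 0.2°. Now I'll go over the blue cap with the jaws shut.

>>> play_rows --pt "15 -25 0" --pt "28 -50 0" --pt "30 -52 0" --pt "30 -52 0" --pt "23 -45 0" --pt "15 -25 0" --pt "0 0 0" --pt "0 0 0" --spin '[0,0,0,0,0,0,0,0]' --grip '[-1,-1,-1,-1,-1,-1,-1,-1]'

```text
clock: 14.22
ee_pos: [0.5866, -0.2497, 0.2483]
orientation: [[0.976, -0.217, -0.001], [-0.217, -0.976, 0.0], [-0.001, 0.0, -1.0]]
force: [-0.6, -0.1, -0.1]
gripper_width: 0.001
```

```bash
python3 go.py .587 -.2496 .214 -.22; python3 - <<'E'
from h import *
o=[]
for n in('side','top'):
    d=snap(n,n+'6');im=cv2.cvtColor(d['img'],cv2.COLOR_RGB2BGR)
    c=proj(d,[.587,-.25,.19])[0].astype(int);x,y=c-[35,35]
    o.append(cv2.convertScaleAbs(cv2.resize(im[y:y+70,x:x+70],None,fx=5.6,fy=5.6,interpolation=2),alpha=1.4))
cv2.imwrite('pics/z6.png',np.hstack(o))
E
```

```text
t 14.22 pos [ 0.5866 -0.2497  0.2483] yaw -0.219 F [-0.6  -0.14 -0.06] w 0.001 tilt [-0.0011  0.0002]
travel mm tool [ 0.4 -0.2 34.3] spin 0.001 q [-0.519  0.086  1.587 -0.     1.47  -0.3  ]
```

View pics/z6.png

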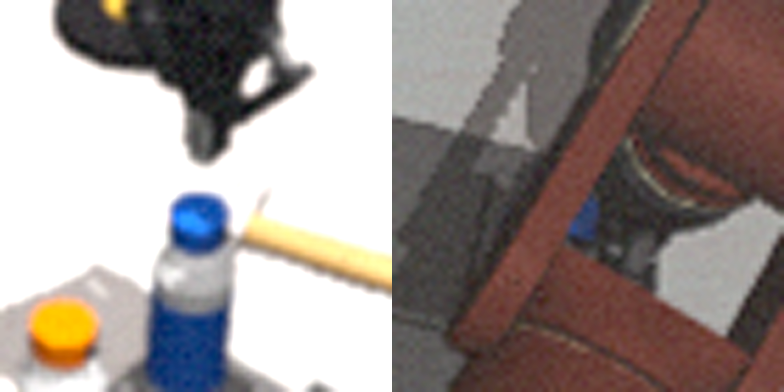

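The shut fingertips hang straight over the blue cap in the side view. I'll descend in steps and watch the force.

>>> play_rows --pt "0 0 15" --pt "0 0 14" --pt "0 0 6" --pt "0 0 0" --pt "0 0 0" --spin '[0,0,0,0,0]' --grip '[-1,-1,-1,-1,-1]'

```text
clock: 14.95
ee_pos: [0.5874, -0.2506, 0.2142]
orientation: [[0.976, -0.218, 0.001], [-0.218, -0.976, -0.0], [0.001, 0.0, -1.0]]
force: [-0.1, -0.3, -0.7]
gripper_width: -0.0
```

>>> play_rows --pt "0 0 2" --pt "0 0 2" --pt "0 0 2" --pt "0 0 0" --pt "0 0 0" --spin '[0,0,0,0,0]' --grip '[-1,-1,-1,-1,-1]'

```text
clock: 15.58
ee_pos: [0.5873, -0.2505, 0.2082]
orientation: [[0.976, -0.218, 0.0], [-0.218, -0.976, -0.0], [0.0, 0.0, -1.0]]
force: [0.3, 1.1, 2.3]
gripper_width: -0.002
```

Contact at about the expected height (TCP 0.209). Pressing on.

>>> play_rows --pt "0 0 2" --pt "0 0 2" --pt "0 0 1.5" --pt "0 0 0" --pt "0 0 0" --spin '[0,0,0,0,0]' --grip '[-1,-1,-1,-1,-1]'

```text
clock: 16.2
ee_pos: [0.5873, -0.2505, 0.2026]
orientation: [[0.976, -0.218, 0.0], [-0.218, -0.976, -0.0], [0.0, 0.0, -1.0]]
force: [-0.3, 0.6, 3.6]
gripper_width: 0.001
```

>>> play_rows --pt "0 0 1" --pt "0 0 0.5" --pt "0 0 0" --spin '[0,0,0]' --grip '[-1,-1,-1]'

```text
clock: 16.58
ee_pos: [0.5873, -0.2505, 0.201]
orientation: [[0.976, -0.218, 0.0], [-0.218, -0.976, -0.0], [0.0, 0.0, -1.0]]
force: [0.1, 0.6, 5.2]
gripper_width: -0.002
```

>>> play_rows --pt "0 0 0.5" --pt "0 0 0" --spin '[0,0]' --grip '[-1,-1]'

```text
clock: 16.82
ee_pos: [0.5873, -0.2505, 0.201]
orientation: [[0.976, -0.218, 0.001], [-0.218, -0.976, -0.0], [0.001, 0.0, -1.0]]
force: [-1.6, 1.0, 7.4]
gripper_width: -0.0
```

>>> play_rows --pt "0 0 0.5" --pt "0 0 0" --pt "0 0 0" --spin '[0,0,0]' --grip '[-1,-1,-1]'

```text
clock: 17.2
ee_pos: [0.5873, -0.2505, 0.201]
orientation: [[0.976, -0.218, 0.001], [-0.218, -0.976, -0.0], [0.001, 0.0, -1.0]]
force: [-2.1, 1.2, 8.5]
gripper_width: 0.002
```

>>> play_rows --pt "0 0 -3" --pt "0 0 -6" --pt "0 0 -15" --pt "0 0 -30" --pt "0 0 -30" --pt "0 0 0" --pt "0 30 0" --pt "0 60 0" --pt "0 60 0" --pt "0 60 0" --pt "0 40 0" --pt "0 0 0" --spin '[0,0,0,0,0,0,0,0,0,0,0,0]' --grip '[-1,-1,-1,-1,-1,-1,-1,-1,-1,-1,-1,-1]'

```text
clock: 18.7
ee_pos: [0.5306, -0.4966, 0.2809]
orientation: [[0.975, -0.222, -0.003], [-0.222, -0.975, 0.003], [-0.003, -0.002, -1.0]]
force: [0.8, 0.4, -0.3]
gripper_width: 0.001
```

>>> play_rows --pt "-30 0 0" --pt "-50 0 0" --pt "-50 0 0" --pt "-30 0 0" --pt "0 0 0" --pt "0 0 0" --spin '[0,0,0,0,0,0]' --grip '[-1,-1,-1,-1,-1,-1]'

```text
clock: 19.45
ee_pos: [0.3771, -0.4587, 0.2833]
orientation: [[0.976, -0.217, 0.0], [-0.217, -0.976, 0.001], [-0.0, -0.001, -1.0]]
force: [-0.3, -0.5, 0.4]
gripper_width: 0.002
```

```bash
python3 - <<'E'
from h import *
for n in('side','top'): d=snap(n,n+'7')
E
python3 m2.py 7
python3 - <<'E'
import numpy as np,cv2
for n in('side','top'):
    a=np.load(f'pics/{n}0.npz')['img'].astype(int);b=np.load(f'pics/{n}7.npz')['img'].astype(int)
    for nm,f in(('blue',lambda i:(i[:,:,2]-i[:,:,0]>60)&(i[:,:,2]>100)),('orange',lambda i:(i[:,:,0]-i[:,:,2]>60)&(i[:,:,0]-i[:,:,1]>35))):
        r=[]
        for i in(a,b):
            x,y,w,h=(360,160,80,45) if n=='top' else (320,120,50,45)
            m=f(i[y:y+h,x:x+w]);m[35:]=0;ys,xs=np.nonzero(m);r.append((xs.mean().round(2),ys.mean().round(2),len(xs)))
        print(n,nm,r)
E
```

```text
top err world mm [-0.15 -0.54] tray frame [-0.03 -0.56] yaw deg 0.32 14.8 at 0 15.9
side err world mm [-0.52 -2.1 ] tray frame [-0.05 -2.17] yaw deg 0.23 32.6 at 0 36.6
side blue [(np.float64(36.29), np.float64(15.17), 90), (np.float64(36.42), np.float64(17.17), 104)]
side orange [(np.float64(14.33), np.float64(29.95), 81), (np.float64(13.09), np.float64(30.54), 78)]
top blue [(np.float64(62.71), np.float64(27.72), 130), (np.float64(62.76), np.float64(27.82), 134)]
top orange [(np.float64(17.81), np.float64(16.31), 124), (np.float64(17.8), np.float64(16.28), 132)]
```

View pics/side7.png

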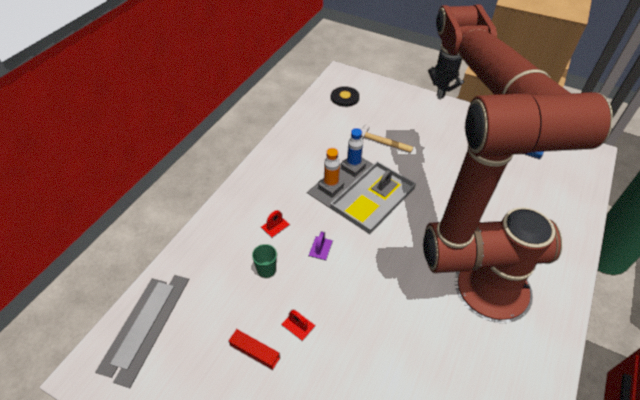

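View pics/top7.png

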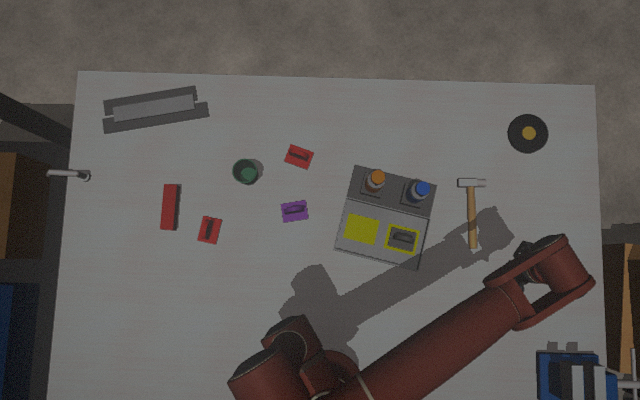

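```bash
python3 - <<'E'
import numpy as np
for t in '057':
    i=np.load(f'pics/side{t}.npz')['img'].astype(int)[124:142,350:364]
    s=(i[:,:,2]-i[:,:,0]); print(t,np.round(s.mean(1)).astype(int))
E
```

```text
0 [ -9  -9  -9  -3  28  77 105 116 116 110  96  72  54  42  31  12  -1  -3]
5 [ -9  -9  -9  -3  28  79 107 116 118 110  98  74  53  44  32  12  -1  -3]
7 [ -9  -9  -9  -3  28  78 106 117 117 112  98  73  52  45  32  11  -1  -3]
```

The cap's profile is the same as before the press, so it is fully up again. Handing in.

```bash
python3 -c "
from cell import robot
print(robot.finish_job())"
```

```text
the job is handed in; nothing more can be done
None
```

The lug is standing released on the patch in front of the blue can, and the blue cap has been pressed fully down once and sprung back. I handed the job in at about 19.6 s of the 46 s allowed; no verdict was reported.

- **Lug:** I pinched it by its flat faces, lowered it until I felt floor contact, then let go. After the press, both cameras put it within about 0.1 mm of centre towards the can and within about 0.3° of square. Sideways they disagree: the top camera says 0.6 mm off and the side camera 2.2 mm, which is about their calibration error.
- **Blue cap:** I pressed it with shut fingers through about 8 mm of travel, until it stopped moving at about 8.5 N. In the side picture its outline afterwards matches the first picture. A rougher colour check had shown a 2-pixel shift in the side view; I put that down to the can's blue body being counted too.
- **Everything else:** I never went over the orange can, and its cap looks unchanged from above. The side colour check showed it about 1 pixel off, and I did not follow that up. The hammer, tube, tin and look-alikes are in the same places in the before and after pictures, judged by eye.

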